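Level the crepe griddle with its front foot

TASK

The crepe griddle must stand level before the batter goes on: set the yellow spirit level down gently on the middle of the plate, in line with the adjustable foot, let go of it so that it shows the tilt, and screw that foot by its black hand knob until the bubble rests between the two lines. Then press the level down onto the plate with about 10 N, to prove that the plate stays level under load, and finish still pressing, with the bubble between the lines and the other things on the counter undisturbed.

Things in the scene. Friction and masses are not known exactly. Their poses are not given: they have to be found in the camera images.
- spirit_level: Yellow spirit level with black end caps, a bar 160 mm long (its x) x 26 wide (y) x 34 high (z), about 0.16 kg; origin at the middle of its flat underside, z up. It starts upright on the counter. In the middle of its top face is the lime-green vial (46x13 mm, in a 52 mm black bezel) with two black lines; beside it the top is plain. Small hang hole in the top at the +x end.
- bubble (a joint): Position of the whitish bubble (12 mm long) in the vial along the level's x, in m: 0 = centred, positive towards the +x end, stops at +-0.0185; within +-0.003 it lies between the lines. It floats to the higher end, 1.2 mm for every 1 mm/m of slope along the level, and needs about 2 s to come to rest.
- plate_centre (a point): Centre of the top face of the griddle's round black plate (cold, diameter 250 mm, top 74 mm above the counter). Its x axis points directly away from the adjustable foot, z up. A black control box with a dial (not used), lower than the plate, stands out 150 mm from the centre on the -y side.
- hotplate: The griddle's tilting part (steel drum, plate, control box); origin low between the two fixed rear feet, 39 mm beyond the plate's centre, 12 mm above the counter; axes as the plate centre's. It rests on these and the adjustable foot, so it tilts only along x: at the start the adjustable side is too low by 8 to 15 mm per metre. The griddle (6 kg) does not shift on the counter.
- foot_knob (a point): Middle of the adjustable foot's black knurled knob, 101 mm above the counter, 175 mm from the plate's centre: an upright cylinder, diameter 42 mm, 86 to 116 mm above the counter, on a 12 mm spindle. Clockwise from above raises this side (6 mm per turn, 214 mm from the rear feet): the bubble moves 5.4 mm per radian. Stiff (0.12 N m), stays put, keeps its height; first needs 1.8 to 3.3 rad.
- spreader: bystander: wooden T-shaped batter spreader lying flat, handle 190 mm, crossbar 170 mm, 16 mm high; not to be disturbed; origin under its centre.
- small_pitcher: bystander: small steel pitcher, 67x60x76 mm; not to be disturbed; origin under its centre.
- sugar_jar: bystander: glass sugar jar with grey lid, diameter 59 mm, 95 mm high; not to be disturbed; origin under its centre.
- cocoa_shaker: bystander: glass shaker with grey domed top, diameter 44 mm, 90 mm high; not to be disturbed; origin under its centre.
- espresso_cup: bystander: green espresso cup, 63x88x49 mm; not to be disturbed; origin under its centre.

How it is judged:
On the way, in this order (a step that is already met when the one before it is completed fails the run):
1. the level lies free on the plate, its middle within 45 mm of the plate's centre and in line with the adjustable foot within 15 degrees, and its bubble shows the tilt (more than 5 mm off centre) (z of spirit_level in the frame of plate_centre between -0.004 and 0.005 m and horizontal distance between spirit_level and plate_centre below 0.045 m and angle between the x axis of spirit_level and the x axis of plate_centre, either way round below 0.26 rad and angle between spirit_level's own z axis and vertical below 0.06 rad and contact force between the fingers and spirit_level below 0.3 N and (value of joint bubble above 0.005 m or value of joint bubble below -0.005 m)), for 0.2 s.
2. the foot has been screwed until the bubble rests between the lines (within 3 mm of centre), the level lying free on the plate, in line (z of spirit_level in the frame of plate_centre between -0.004 and 0.005 m and horizontal distance between spirit_level and plate_centre below 0.045 m and angle between the x axis of spirit_level and the x axis of plate_centre, either way round below 0.26 rad and angle between spirit_level's own z axis and vertical below 0.06 rad and value of joint bubble between -0.003 and 0.003 m and angle between plate_centre's own z axis and vertical below 0.0035 rad and contact force between the fingers and spirit_level below 0.3 N), for 0.4 s.
At the end, for the whole second after the job is handed in: The fingers press on the level (4 to 22 N) and the level on the plate (5 to 25 N); it lies still on the plate, its middle within 45 mm of the plate's centre and within 15 degrees of the line to the adjustable foot; the bubble is within 3 mm of centre and the plate itself within 3.5 mm/m of level (z of spirit_level in the frame of plate_centre between -0.004 and 0.005 m and horizontal distance between spirit_level and plate_centre below 0.045 m and angle between the x axis of spirit_level and the x axis of plate_centre, either way round below 0.26 rad and angle between spirit_level's own z axis and vertical below 0.06 rad and value of joint bubble between -0.003 and 0.003 m and angle between plate_centre's own z axis and vertical below 0.0035 rad and contact force between the fingers and spirit_level between 4 and 22 N and contact force between spirit_level and hotplate between 5 and 25 N and linear speed of spirit_level below 0.01 m/s); the arm keeps its last pose, push and grip.
It fails at once if a bystander is shifted by more than 25 mm (distance of any of spreader, small_pitcher, sugar_jar, cocoa_shaker, espresso_cup from where it was at the start of the episode above 0.025 m).
It fails at once if the level is slammed or squeezed onto the plate with more than 45 N (contact force between spirit_level and hotplate above 45 N).
It also fails if it takes over 72 s, if anything falls off the work surface, if the arm or the gripper's body presses on something with over 40 N, if the wrist force passes 120 N, or if a joint passes its speed limit or range.

ROBOT

A 6-joint arm with a two-finger parallel gripper is mounted at the origin on a cart in front of the work surface, level with it; the furniture and walls round the work are solid. World frame = base frame: x ahead of the robot, y to its left, z up, the work surface at z = 0. Lengths are in m, angles in rad, forces in N, time in s.
With the tool pointing down it reaches from about 0.325 to 0.775 m from the base axis. Payload 9.3 kg.
Tool frame: the origin (TCP) lies at the very end of the fingers, on their centre line; the grasp point (between the pads) lies 19 mm behind it; z points along the fingers, y is the line along which they close (so a half turn about z gives the same grasp; the last joint's range is limited). The gripper opens to 85 mm and grips with 20 to 120 N. Pads are 22 mm wide; open, the fingers measure 114 mm over their backs; the gripper's body (76 mm by 85 mm) begins 54 mm behind the grasp point. The pads swing forward as they close: fully open they stand 13 mm farther back than shut.
Start: joints at [-1.264, 0.259, 0.021, 1.334, 0, 1.418], TCP at [0.244, -0.493, 0.231] pointing down, gripper open.
Joint ranges: [-3.04, 3.04], [-0.91, 1.82], [-1.04, 1.36], [-1.92, 1.95], [-1.52, 1.45], [-3.14, 3.14]. Speed limits (rad/s): [2.22, 2.22, 2.79, 3.14, 3.14, 3.14].

INTERFACE

Orientations are given as a rotation vector (axis times angle).
In Python, from workcell import ctrl gives the robot as it stands.
- The arm moves only by the tool carry_out, never from a script. Its argument "moves" is text: rows parted by semicolons, each of 7 numbers parted by spaces: the turn, a rotation vector about the tool's x, y, z in rad, then the shift along the tool's x, y, z in cm, then the closure, from 0 (fully open) to 1 (shut). A call has 1 to 12 rows; each row shifts and turns the commanded pose from where the row before left it, along the tool's axes as they then stand; what a row does not reach is not made up. A row lasts 1/10 s, in which the tool goes at most 50 mm and 8.59 degrees, less where a joint would pass 70% of its speed; a pose out of reach is approached as far as the arm can. A call is refused whole if a number of a shift passes 5 or a number of a turn 0.15, either way. A call with a gripper value outside its range is refused whole. The fingers move at their own pace and stop on an object; "force" is the grip in N (left out, the last holds). Time passes only in rows, so rows that do not move let the fingers close. It gives the time, the measured TCP pose, the force, the opening and the grip force at its end, in the units of the state.
- ctrl.read_state(): the state, without advancing time (a new reading comes with each control period).
- ctrl.capture(name): name is "side" or "top"; returns the picture (400x640x3 uint8, blue, green, red); there is no depth.
- ctrl.camera_info(name): a dict with "fx", "fy", "cx", "cy" (pixels), "rvec" (rotation vector, rad) and "tvec" (3), from world to camera coordinates, as OpenCV has them. Camera axes: x right, y down, z forward; pixel columns grow to the right and rows downward; lengths in m; the calibration is good to about 2 mm. A picture is of the moment at which its call begins. camera_info takes no time and is no camera call.
- ctrl.job_done(): hands the job in; it is judged then, once.
Trained networks look in the newest picture that a camera, given by its name, has taken for a name from the list of things; names that differ only in an ending like _2 or _b are one class to them, and where a whole thing is asked for, a point or a joint stands for the part that bears it (a point fixed in the world has none). Each returns a list of dicts, best first, with "conf" (0 to 1); they miss things now and then, are a little off and sometimes report something else, mostly with a low value. They report only what shows in the picture. A call takes as long as a camera call.
- ctrl.trace(name, camera): "mask" (400x640 bool, what is visible of it) and "location" ([column, row] in pixels, amid what is visible of it).
The state is a dict: "time": time; "joint_pos": joint angles; "joint_velocities": joint speeds; "joint_efforts": joint torques, N m; "ee_pos": TCP position; "orientation": TCP orientation; "contact_force": force on the tool from outside, world axes, zero at the start; "ft_torque": the same for the moment, N m; "width": opening from 0.0 (shut) to 1.0 (fully open); "gripper_force": force on a finger pad.
Only numpy, scipy, OpenCV 4.12 (cv2) and the standard library are available. Lean on these libraries where they do the work, as an engineer would, in place of code of your own. Each camera call takes 0.05 s, during which the arm holds its last target. There are 200 camera calls.

## Working session

There is one attempt and no reset: what is moved stays moved. The work goes in short steps, Python scripts to look and compute and a tool call to move; the robot and the scene stay as the last step left them, time stands still between calls to the robot, and variables do not carry over. Pictures are saved under pics/ and viewed, at most 10 in all, crops included, and the job is handed in when it is done.

Besides the shell and the picture viewer there is one more tool, called after ">>>" by a JSON object that holds its "api" and its "payload". carry_out: Moves the arm, as the interface text tells. Its arguments: {"type":"object","properties":{"moves":{"type":"string"},"force":{"type":"number"}},"required":["moves"]}

```bash
mkdir -p pics; ls
cat > h.py <<'E'
import numpy as np, cv2
from workcell import ctrl
def cam(n):
    i=ctrl.camera_info(n); K=np.array([[i['fx'],0,i['cx']],[0,i['fy'],i['cy']],[0,0,1.]])
    R=cv2.Rodrigues(np.array(i['rvec'],float))[0]; return K,R,np.array(i['tvec'],float)
def ray(n,px,z):
    K,R,t=cam(n); d=R.T@np.linalg.inv(K)@np.array([px[0],px[1],1.]); c=-R.T@t
    return c+d*(z-c[2])/d[2]
def proj(n,P):
    K,R,t=cam(n); q=K@(R@np.array(P,float)+t); return q[:2]/q[2]
E
python3 - <<'E'
from h import *
for n in ('top','side'):
    K,R,t=cam(n); print(n,K[0,0],-R.T@t, R[2])
    im=ctrl.capture(n); cv2.imwrite(f'pics/{n}0.png',im)
    for o,z in (('spirit_level',.034),('hotplate',.074),('foot_knob',.116),('bubble',.034),('spreader',.016),('small_pitcher',.04),('sugar_jar',.05),('cocoa_shaker',.05),('espresso_cup',.03)):
        r=ctrl.trace(o,n)
        for a in r[:2]: print(o,round(a['conf'],2),np.round(a['location']),a['mask'].sum(),ray(n,a['location'],z).round(3))
E
```

```text
pics
top 400.6439434103626 [-0.16500275  0.32113399  1.48789273] [ 0.4282878  -0.2239545  -0.87545071]
hotplate 0.91 [290. 198.] 3034 [0.584 0.056 0.074]
foot_knob 0.64 [268. 230.] 146 [0.479 0.199 0.116]
spreader 0.74 [211. 248.] 148 [0.564 0.421 0.016]
spreader 0.6 [229. 273.] 311 [0.437 0.399 0.016]
small_pitcher 0.79 [204. 233.] 273 [0.629 0.421 0.04 ]
cocoa_shaker 0.41 [212. 248.] 126 [0.547 0.416 0.05 ]
side 443.1376551408471 [-0.09966533  0.89394409  1.00723003] [ 0.42054859 -0.65565922 -0.62709638]
spirit_level 0.72 [364. 185.] 285 [ 0.453 -0.309  0.034]
hotplate 0.98 [277. 224.] 3797 [0.568 0.073 0.074]
foot_knob 0.61 [184. 300.] 545 [0.571 0.467 0.116]
foot_knob 0.59 [271. 254.] 317 [0.479 0.22  0.116]
spreader 0.69 [236. 329.] 512 [0.459 0.414 0.016]
small_pitcher 0.97 [185. 298.] 549 [0.63  0.422 0.04 ]
sugar_jar 0.64 [345. 153.] 334 [ 0.607 -0.442  0.05 ]
cocoa_shaker 0.89 [206. 309.] 366 [0.547 0.426 0.05 ]
```

Run:
```python
import cv2
for n,(x0,y0,x1,y1) in (('top',(180,120,460,300)),('side',(150,120,470,360))):
    im=cv2.imread(f'pics/{n}0.png'); s=800/(x1-x0) if (x1-x0)/(y1-y0)>4/3 else 600/(y1-y0)
    cv2.imwrite(f'pics/{n}0c.png',cv2.resize(im[y0:y1,x0:x1],None,fx=s,fy=s,interpolation=cv2.INTER_CUBIC)); print(s)
```

```text
2.857142857142857
2.5
```

View pics/top0c.png

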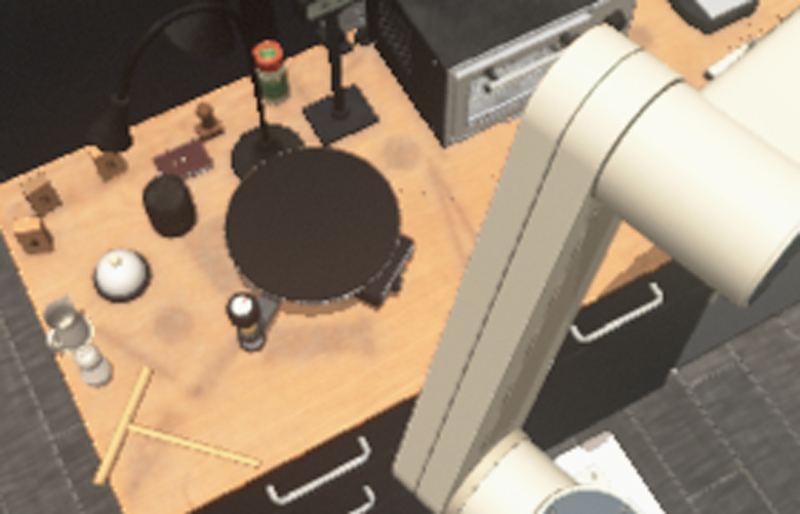

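View pics/side0c.png

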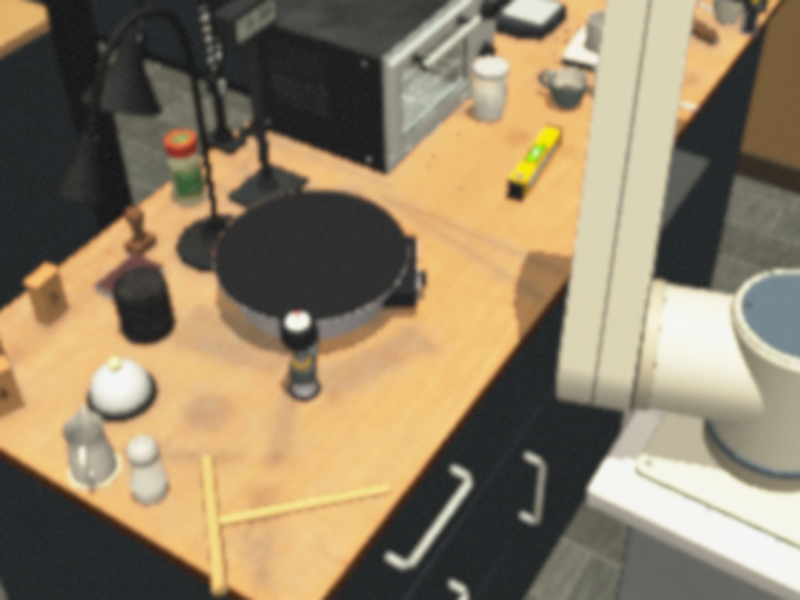

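The top view shows the plate centre at about px (290,200), the knob at (265,228) and the T spreader bottom left. The arm hides the level there. In the side view the level is clear at about px (364,184), with the jar (345,155) and cup (377,154) beyond it. Next I fit models to the masks.

```bash
cat >> h.py <<'E'
from scipy.optimize import minimize
def rend(n,hulls,s=4):
    m=np.zeros((400*s,640*s),np.uint8)
    for P in hulls:
        q=np.array([proj(n,p) for p in P]); cv2.fillConvexPoly(m,cv2.convexHull(((q+.5)*s-.5).round().astype(np.int32)),1)
    return cv2.resize(m.astype(np.float32),(640,400),interpolation=cv2.INTER_AREA)
def box(x,y,a,L,W,z0,z1,ox=0,oy=0):
    c,s=np.cos(a),np.sin(a)
    return [(x+c*u-s*v,y+s*u+c*v,z) for u in (ox-L/2,ox+L/2) for v in (oy-W/2,oy+W/2) for z in (z0,z1)]
def cyl(x,y,r,z0,z1): return [(x+r*np.cos(t),y+r*np.sin(t),z) for t in np.linspace(0,6.28,30) for z in (z0,z1)]
def fit(f,masks,x0,d):
    def c(p):
        e=0
        for n,m in masks.items():
            r=rend(n,f(p)); e+=1-np.minimum(r,m).sum()/np.maximum(r,m).sum()
        return e
    x0=np.array(x0,float); S=np.vstack([x0]+[x0+np.eye(len(x0))[i]*d[i] for i in range(len(x0))])
    r=minimize(c,x0,method='Nelder-Mead',options=dict(initial_simplex=S,xatol=1e-4,fatol=1e-4,maxiter=120)); return r.x.round(4),round(r.fun/len(masks),3)
E
python3 - <<'E'
from h import *
M={n:{o:[a['mask'].astype(np.float32) for a in ctrl.trace(o,n)] for o in os} for n,os in (('top',('hotplate','foot_knob')),('side',('hotplate','foot_knob','spirit_level','espresso_cup')))}
sl=M['side']['spirit_level']
if sl:
  for a in (0,1.5,-.7): print('level',fit(lambda p:[box(p[0],p[1],p[2],.16,.026,0,.034)],{'side':sl[0]},[.453,-.309,a],[.01,.01,.4]))
for n in M:
  for m in M[n]['foot_knob']:
    ys,xs=np.nonzero(m); print(n,'knob',xs.min(),xs.max(),ys.min(),ys.max())
    print(fit(lambda p:[cyl(p[0],p[1],.021,.086,.116)],{n:m},[.475,.21],[.01,.01]))
for n in ('top','side'):
  if M[n]['hotplate']: print(n,'plate',fit(lambda p:[cyl(p[0],p[1],.125,.06,.074),cyl(p[0],p[1],.11,.01,.074),box(p[0],p[1],p[2],.1,.06,.02,.06,0,-.12)],{n:M[n]['hotplate'][0]},[.575,.065,-1.],[.01,.01,.3]))
print(len(M['side']['espresso_cup']))
E
```

```text
level (array([ 0.4655, -0.3283,  1.6939]), np.float64(0.148))
level (array([ 0.4659, -0.3313,  1.6758]), np.float64(0.136))
level (array([ 0.4643, -0.3286, -1.4583]), np.float64(0.154))
top knob 260 272 222 242Traceback (most recent call last):
  File "<stdin>", line 9, in <module>
  File "h.py", line 28, in fit
    r=minimize(c,x0,method='Nelder-Mead',options=dict(initial_simplex=S,xatol=1e-4,fatol=1e-4,maxiter=120)); return r.x.round(4),round(r.fun/len(masks),3)
    res = _minimize_neldermead(fun, x0, args, callback, bounds=bounds,
                               **options)
    fxr = func(xr)
    fx = function(np.copy(x), *(wrapper_args + args))
  File "h.py", line 25, in c
    r=rend(n,f(p)); e+=1-np.minimum(r,m).sum()/np.maximum(r,m).sum()
  File "h.py", line 15, in rend
    q=np.array([proj(n,p) for p in P]); cv2.fillConvexPoly(m,cv2.convexHull(((q+.5)*s-.5).round().astype(np.int32)),1)
                ~~~~^^^^^
  File "h.py", line 10, in proj
    K,R,t=cam(n); q=K@(R@np.array(P,float)+t); return q[:2]/q[2]
          ~~~^^^
  File "h.py", line 4, in cam
    i=ctrl.camera_info(n); K=np.array([[i['fx'],0,i['cx']],[0,i['fy'],i['cy']],[0,0,1.]])
ValueError: time passes only in moves, steps and waits
```

```bash
sed -i 's/^def cam/from functools import cache\n@cache\ndef cam/' h.py
python3 - <<'E'
from h import *
M={n:{o:[a['mask'].astype(np.float32) for a in ctrl.trace(o,n)] for o in os} for n,os in (('top',('hotplate','foot_knob')),('side',('hotplate','foot_knob')))}
for n in M:
  for m in M[n]['foot_knob']:
    ys,xs=np.nonzero(m); print(n,'knob',xs.min(),xs.max(),ys.min(),ys.max())
    print(fit(lambda p:[cyl(p[0],p[1],.021,.086,.116),cyl(p[0],p[1],.006,.01,.116)],{n:m},[.475,.21],[.01,.01]))
for n in ('top','side'):
  if M[n]['hotplate']: print(n,'plate',fit(lambda p:[cyl(p[0],p[1],.125,.06,.074),cyl(p[0],p[1],.11,.01,.074),box(p[0],p[1],p[2],.1,.06,.02,.06,0,-.12)],{n:M[n]['hotplate'][0]},[.575,.065,-1.],[.01,.01,.3]))
print(proj('side',(.5393,-.3283,.034)),proj('side',(.458,-.25,.034)),proj('side',(.475,-.408,.034)))
E
```

```text
top knob 260 272 222 242
(array([0.5009, 0.2035]), np.float64(0.31))
side knob 175 198 282 315
(array([0.475, 0.21 ]), np.float64(1.0))
side knob 262 277 244 279
(array([0.4984, 0.2064]), np.float64(0.334))
top plate (array([ 0.5977,  0.0582, -1.0313]), np.float64(0.078))
side plate (array([ 0.6005,  0.0527, -1.1025]), np.float64(0.134))
[346.26934226 175.00166697] [355.51934202 192.53858036] [370.96161008 169.77151958]
```

```bash
cat >> h.py <<'E'
from scipy.spatial.transform import Rotation as Ro
def plan(goal,yaw_axis=None):
    """shift (cm, tool axes) to goal TCP; yaw about tool z to bring tool x along world angle yaw_axis (mod pi); tilt"""
    s=ctrl.read_state(); R=Ro.from_rotvec(s['orientation']).as_matrix(); p=np.array(s['ee_pos'])
    print('t',round(s['time'],2),'p',p.round(4),'F',np.round(s['contact_force'],1),'w',round(s['width'],3),'g',round(s['gripper_force'],1),'q',np.round(s['joint_pos'],2))
    print('toolz',R[:,2].round(3),'toolx ang',round(np.arctan2(R[1,0],R[0,0]),3))
    print('shift cm in current tool axes',(R.T@(np.array(goal)-p)*100).round(2))
    if yaw_axis is not None:
        d=-(yaw_axis-np.arctan2(R[1,0],R[0,0])); print('rz',round((d+np.pi/2)%np.pi-np.pi/2,3))
E
python3 - <<'E'
from h import *
plan((.466,-.330,.12),1.68)
E
```

```text
t 1.5 p [ 0.244  -0.4929  0.2313] F [-0.1 -1.2  0.2] w 0.998 g 0.0 q [-1.26  0.26  0.02  1.33 -0.    1.42]
toolz [-0.  0. -1.] toolx ang 0.46
shift cm in current tool axes [27.12 -4.75 11.13]
rz -1.22
```

>>> {"api": "carry_out", "payload": {"moves": "0 0 0 4.5 -0.8 0.8 0; 0 0 0 4.5 -0.8 0.8 0; 0 0 0 4.5 -0.8 0.8 0; 0 0 0 4.5 -0.8 0.8 0; 0 0 0 4.5 -0.8 0.8 0; 0 0 0 4.5 -0.8 0.8 0; 0 0 -0.14 0 0 0 0; 0 0 -0.14 0 0 0 0; 0 0 -0.14 0 0 0 0; 0 0 -0.14 0 0 0 0; 0 0 -0.14 0 0 0 0; 0 0 -0.14 0 0 0 0"}}

```text
time: 2.7
ee_pos: [0.4648, -0.33, 0.1832]
orientation: [-2.496, -1.908, 0.0]
contact_force: [-0.1, -0.0, 0.2]
width: 1.004
gripper_force: 0.0
```

>>> {"api": "carry_out", "payload": {"moves": "0 0 -0.13 0 0 0 0; 0 0 -0.13 0 0 0 0; 0 0 -0.12 0 0 0 0; 0 0 0 0 0 0 0", "force": 40}}

```text
time: 3.1
ee_pos: [0.4648, -0.33, 0.1833]
orientation: [-2.095, -2.341, -0.0]
contact_force: [-1.0, 0.1, 0.1]
width: 0.999
gripper_force: 0.0
```

Run:
```python
from h import *
plan((.466,-.330,.008),1.68)
for n in ('side','top'):
    im=ctrl.capture(n); cv2.imwrite(f'pics/{n}1.png',im)
    for a in ctrl.trace('spirit_level',n)[:1]:
        m=a['mask'].astype(np.float32); print(n,a['conf'],m.sum(),a['location'],fit(lambda p:[box(p[0],p[1],p[2],.16,.026,0,.034)],{n:m},[.466,-.33,1.68],[.01,.01,.2]))
s=cv2.imread('pics/side1.png')[120:240,300:460]; t=cv2.imread('pics/top1.png')[100:220,300:460]
cv2.imwrite('pics/c1.png',cv2.resize(np.vstack([s,t]),None,fx=2.5*1,fy=2.5,interpolation=cv2.INTER_CUBIC))
```

```text
t 3.1 p [ 0.4648 -0.33    0.1833] F [-1.   0.1  0.1] w 0.999 g 0.0 q [-0.76  0.31 -0.03  1.23  0.    0.7 ]
toolz [ 0.  0. -1.] toolx ang 1.682
shift cm in current tool axes [-1.000e-02  1.200e-01  1.753e+01]
rz 0.002
side 0.47 246.0 [361.4, 186.5] (array([ 0.4673, -0.3283,  1.7222]), np.float64(0.254))
```

View pics/c1.png

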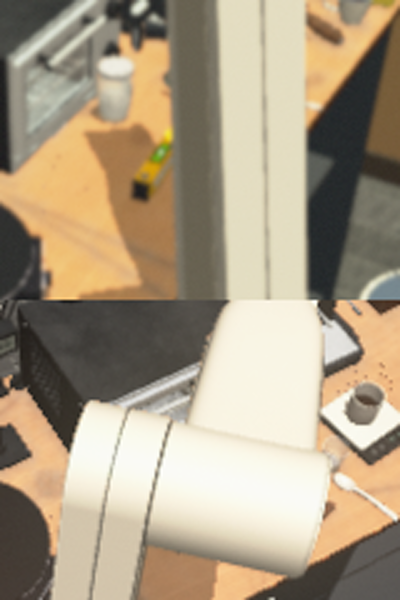

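The near part of the level is still visible at side px (356,192)–(368,175), agreeing with the fit; the arm hides the rest. I'll descend and grip.

>>> {"api": "carry_out", "payload": {"moves": "0 0 0 0 0 4.5 0; 0 0 0 0 0 4.5 0; 0 0 0 0 0 4.3 0; 0 0 0 0 0 2.5 0; 0 0 0 0 0 1.6 0; 0 0 0 0 0 0 0; 0 0 0 0 0 0 0.9; 0 0 0 0 0 0 0.9; 0 0 0 0 0 0 0.9; 0 0 0 0 0 0 0.9; 0 0 0 0 0 0 0.9; 0 0 0 0 0 0 0.9", "force": 40}}

```text
time: 4.5
ee_pos: [0.465, -0.3304, 0.0102]
orientation: [2.097, 2.338, -0.0]
contact_force: [-1.0, 0.3, 6.3]
width: 0.296
gripper_force: 39.5
```

>>> {"api": "carry_out", "payload": {"moves": "0 0 0 0 0 0 0.9; 0 0 0 0 0 0 0.9; 0 0 0 0 0 0 0.9; 0 0 0 0 0 0 0.9"}}

```text
time: 4.9
ee_pos: [0.465, -0.3304, 0.0103]
orientation: [2.097, 2.338, -0.0]
contact_force: [-0.5, 1.1, 6.4]
width: 0.297
gripper_force: 39.5
```

>>> {"api": "carry_out", "payload": {"moves": "0 0 0 0 0 -2 0.9; 0 0 0 0 0 -4.3 0.9; 0 0 0 0 0 -4.3 0.9; 0 0 0 0 0 -4.4 0.9; 0 0 0 2 1 0 0.9; 0 0 0 4.1 1.95 0 0.9; 0 0 0 4.1 1.95 0 0.9; 0 0 0 4.1 1.95 0 0.9; 0 0 0 4.1 1.95 0 0.9; 0 0 0 4.1 1.95 0 0.9; 0 0 0 4.1 1.95 0 0.9; 0 0 0 4.1 1.95 0 0.9"}}

```text
time: 6.1
ee_pos: [0.5771, -0.007, 0.1594]
orientation: [2.097, 2.339, 0.0]
contact_force: [-0.5, -1.3, -2.8]
width: 0.299
gripper_force: 40.1
```

>>> {"api": "carry_out", "payload": {"moves": "0 0 0 4.1 1.95 0 0.9; 0 0 -0.12 2 0.95 0 0.9; 0 0 -0.12 0 0 0 0.9; 0 0 -0.12 0 0 0 0.9; 0 0 -0.115 0 0 0 0.9; 0 0 0 0 0 0 0.9; 0 0 0 0 0 0 0.9"}}

```text
time: 6.8
ee_pos: [0.599, 0.0548, 0.1593]
orientation: [-1.493, -2.764, 0.0]
contact_force: [0.6, -0.2, -2.5]
width: 0.291
gripper_force: 40.2
```

Run:
```python
from h import *
plan((.599,.056,.085),2.157)
for n in ('side','top'):
    im=ctrl.capture(n); cv2.imwrite(f'pics/{n}2.png',im)
    for a in ctrl.trace('spirit_level',n)[:1]: print(n,a['conf'],a['mask'].sum(),a['location'])
s=cv2.imread('pics/side2.png')[130:290,190:360]; t=cv2.imread('pics/top2.png')[120:280,220:390]
cv2.imwrite('pics/c2.png',cv2.resize(np.hstack([s,t]),None,fx=2.3,fy=2.3,interpolation=cv2.INTER_CUBIC))
```

```text
t 6.8 p [0.599  0.0548 0.1593] F [ 0.6 -0.2 -2.5] w 0.291 g 40.2 q [-0.05  0.37  0.01  1.2   0.    0.94]
toolz [-0.  0. -1.] toolx ang 2.151
shift cm in current tool axes [0.1  0.06 7.43]
rz -0.006
side 0.67 301 [269.2, 198.0]
top 0.62 78 [285.9, 187.0]
```

View pics/c2.png

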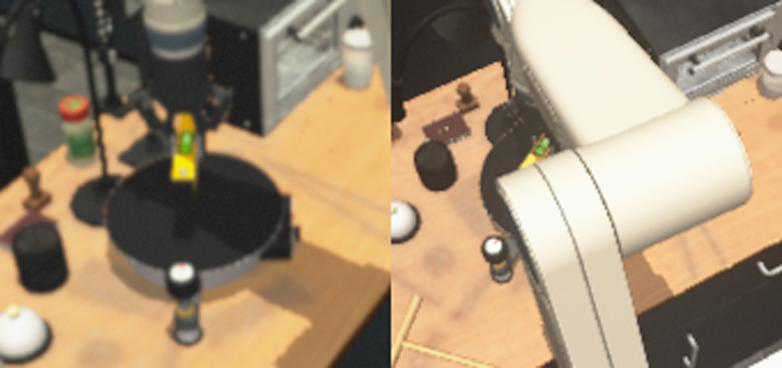

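The level hangs upright in the gripper over the plate, in line with the knob (side crop (182,150) against knob (182,280)). I'll lower it gently.

>>> {"api": "carry_out", "payload": {"moves": "0 0 0 0.1 0.1 2.5 0.9; 0 0 0 0 0 2.5 0.9; 0 0 0 0 0 1.5 0.9; 0 0 0 0 0 0.7 0.9; 0 0 0 0 0 0.1 0.9; 0 0 0 0 0 0 0.9"}}

```text
time: 7.6
ee_pos: [0.5998, 0.0562, 0.0869]
orientation: [1.488, 2.766, 0.0]
contact_force: [0.4, -0.2, -1.7]
width: 0.296
gripper_force: 40.2
```

>>> {"api": "carry_out", "payload": {"moves": "0 0 0 0 0 0.1 0.9; 0 0 0 0 0 0 0.9"}}

```text
time: 7.8
ee_pos: [0.5998, 0.0562, 0.086]
orientation: [1.488, 2.766, 0.001]
contact_force: [-0.4, -0.6, -1.5]
width: 0.297
gripper_force: 40.2
```

>>> {"api": "carry_out", "payload": {"moves": "0 0 0 0 0 0.1 0.9; 0 0 0 0 0 0 0.9"}}

```text
time: 8.0
ee_pos: [0.5997, 0.0563, 0.0847]
orientation: [1.488, 2.766, 0.001]
contact_force: [-0.6, 0.6, 0.5]
width: 0.295
gripper_force: 40.5
```

>>> {"api": "carry_out", "payload": {"moves": "0 0 0 0 0 0.1 0.9; 0 0 0 0 0 0 0.9"}}

```text
time: 8.2
ee_pos: [0.5995, 0.0564, 0.0838]
orientation: [1.488, 2.766, 0.001]
contact_force: [-2.4, 2.2, 4.5]
width: 0.293
gripper_force: 40.9
```

>>> {"api": "carry_out", "payload": {"moves": "0 0 0 0 0 0 0; 0 0 0 0 0 0 0; 0 0 0 0 0 0 0; 0 0 0 0 0 0 0; 0 0 0 0 0 -0.5 0; 0 0 0 0 0 -2 0; 0 0 0 0 0 -4 0; 0 0 0 0 0 -4.5 0; 0 0 0 0 0 -1 0"}}

```text
time: 9.1
ee_pos: [0.6011, 0.0562, 0.2088]
orientation: [1.485, 2.761, 0.005]
contact_force: [-0.1, 0.5, 0.8]
width: 1.001
gripper_force: 0.0
```

Run:
```python
from h import *
plan((.47,-.20,.20))
```

```text
t 9.1 p [0.6011 0.0562 0.2088] F [-0.1  0.5  0.8] w 1.001 g 0.0 q [-0.05  0.35  0.1   1.31 -0.    0.94]
toolz [ 0.008 -0.    -1.   ] toolx ang 2.155
shift cm in current tool axes [-14.14 -25.07   0.8 ]
```

>>> {"api": "carry_out", "payload": {"moves": "0 0 0 -2 -3.6 0 0; 0 0 0 -2 -3.6 0 0; 0 0 0 -2 -3.6 0 0; 0 0 0 -2 -3.6 0 0; 0 0 0 -2 -3.6 0 0; 0 0 0 -2 -3.6 0 0; 0 0 0 -2 -3.6 0 0; 0 0 0 0 0 0 0; 0 0 0 0 0 0 0; 0 0 0 0 0 0 0; 0 0 0 0 0 0 0; 0 0 0 0 0 0 0"}}

```text
time: 10.3
ee_pos: [0.4668, -0.1986, 0.2032]
orientation: [-1.485, -2.768, -0.0]
contact_force: [-1.6, -0.6, 0.3]
width: 1.0
gripper_force: 0.0
```

>>> {"api": "carry_out", "payload": {"moves": "0 0 0 0 0 0 0; 0 0 0 0 0 0 0; 0 0 0 0 0 0 0; 0 0 0 0 0 0 0; 0 0 0 0 0 0 0; 0 0 0 0 0 0 0; 0 0 0 0 0 0 0; 0 0 0 0 0 0 0"}}

```text
time: 11.1
ee_pos: [0.4664, -0.1995, 0.2033]
orientation: [1.488, 2.767, 0.0]
contact_force: [1.1, -0.1, 0.5]
width: 1.003
gripper_force: 0.0
```

```bash
cat >> h.py <<'E'
def look(tag):
    tiles=[]
    for n in ('side','top'):
        im=np.mean([ctrl.capture(n).astype(np.float32) for _ in range(4)],0)
        np.save(f'pics/{n}_{tag}.npy',im); im=im.clip(0,255).astype(np.uint8)
        for a in ctrl.trace('spirit_level',n)[:1]:
            m=a['mask'].astype(np.float32); print(n,a['conf'],m.sum(),a['location'],fit(lambda p:[box(p[0],p[1],p[2],.16,.026,.074,.108)],{n:m},[.6,.056,2.157],[.01,.01,.2]))
        for a in ctrl.trace('bubble',n)[:2]: print(n,'bubble',a['conf'],a['mask'].sum(),np.round(a['location'],1),ray(n,a['location'],.108).round(4))
        u,v=proj(n,(.6,.056,.1)).astype(int); tiles.append(cv2.resize(im[v-30:v+30,u-20:u+20],None,fx=10,fy=10,interpolation=cv2.INTER_CUBIC))
    cv2.imwrite(f'pics/look_{tag}.png',np.hstack(tiles))
    # crops start at u-20, v-30
def uv0(n): u,v=proj(n,(.6,.056,.1)).astype(int); return u-20,v-30
E
python3 - <<'E'
from h import *
look('a'); print(uv0('side'),uv0('top'))
E
```

```text
side 0.63 362.0 [272.7, 212.0] (array([0.5986, 0.0564, 2.1577]), np.float64(0.084))
top 0.8 318.0 [289.0, 195.7] (array([0.6   , 0.056 , 2.1568]), np.float64(0.117))
(np.int64(251), np.int64(181)) (np.int64(268), np.int64(161))
```

View pics/look_a.png

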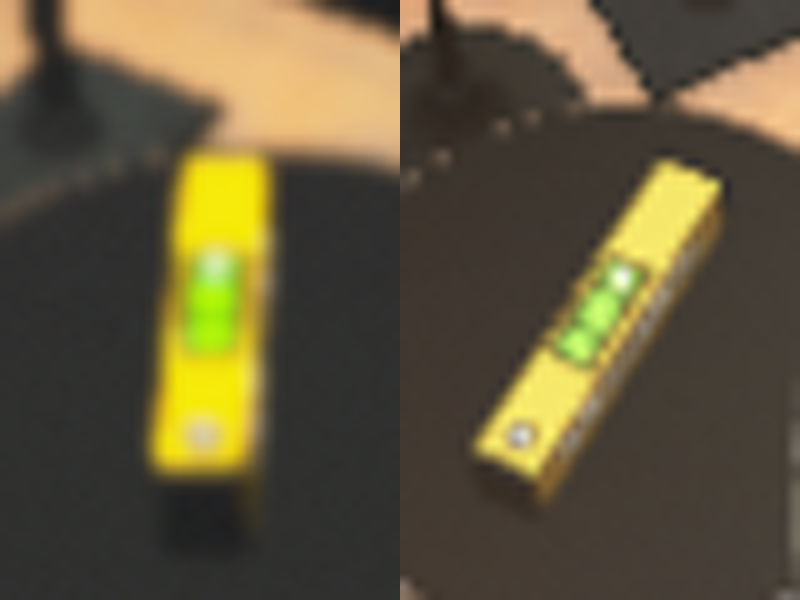

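The level lies in line on the plate, with the bubble at the far end of the vial: side crop (216,263) in a vial spanning rows 250–355, top crop (622,275). The foot side is low, as expected. Next I measure a profile along the vial.

```bash
cat >> h.py <<'E'
def prof(tag,c,yaw,z=.108):
    xs=np.arange(-60,60.1,1.); ys=np.arange(-4,4.1,1.)
    ax=np.array([np.cos(yaw),np.sin(yaw)]); ay=np.array([-ax[1],ax[0]]); out={}
    for n in ('side','top'):
        im=np.load(f'pics/{n}_{tag}.npy')
        uv=np.array([[proj(n,(*(np.array(c)+ax*x/1e3+ay*y/1e3),z)) for x in xs] for y in ys]).astype(np.float32)
        out[n]=cv2.remap(im,uv[...,0].copy(),uv[...,1].copy(),cv2.INTER_CUBIC).mean(0)
    return xs,out
E
python3 - <<'E'
from h import *
xs,o=prof('a',(.5995,.056),2.157)
for i in range(20,101,2): print(int(xs[i]),*[o[n][i].astype(int) for n in o])
E
```

```text
-40 [  9 235 245] [107 231 245]
-38 [  9 235 245] [107 231 245]
-36 [  9 234 245] [107 232 245]
-34 [  8 233 245] [107 231 245]
-32 [  8 232 245] [107 231 245]
-30 [ 22 229 243] [108 233 247]
-28 [ 40 226 241] [109 236 250]
-26 [ 63 223 237] [104 228 243]
-24 [ 88 222 229] [ 94 203 222]
-22 [105 222 223] [ 85 175 191]
-20 [124 224 213] [ 94 174 172]
-18 [137 226 207] [129 198 179]
-16 [142 228 201] [169 222 200]
-14 [141 228 191] [190 238 219]
-12 [132 227 184] [179 240 222]
-10 [113 229 176] [149 226 202]
-8 [ 96 232 172] [118 208 174]
-6 [ 75 235 171] [ 96 200 158]
-4 [ 48 239 171] [ 93 214 163]
-2 [ 29 241 174] [100 233 178]
0 [ 12 242 175] [105 242 187]
2 [  8 242 173] [108 245 193]
4 [ 10 240 170] [109 244 194]
6 [  9 237 164] [108 244 194]
8 [ 10 234 158] [106 243 189]
10 [ 11 232 155] [ 96 225 172]
12 [ 11 234 158] [ 86 204 155]
14 [ 11 237 163] [ 85 203 152]
16 [ 11 239 168] [ 92 219 164]
18 [ 12 241 171] [102 236 180]
20 [ 13 240 175] [107 242 192]
22 [ 16 237 174] [108 245 197]
24 [ 18 232 178] [101 234 184]
26 [ 21 224 188] [ 87 200 159]
28 [ 22 217 201] [ 78 175 158]
30 [ 19 215 217] [ 83 182 190]
32 [ 14 217 229] [ 94 207 226]
34 [ 10 222 239] [102 226 243]
36 [  9 227 244] [106 232 246]
38 [  9 231 244] [107 233 246]
40 [  9 234 246] [107 232 246]
```

>>> {"api": "carry_out", "payload": {"moves": "0 0 -0.146 0 0 0 0; 0 0 -0.146 0 0 0 0; 0 0 -0.146 0 0 0 0; 0 0 -0.146 0 0 0 0; 0 0 -0.146 0 0 0 0; 0 0 -0.146 0 0 0 0; 0 0 -0.146 0 0 0 0; 0 0 -0.146 0 0 0 0; 0 0 -0.146 0 0 0 0; 0 0 -0.146 0 0 0 0; 0 0 -0.146 0 0 0 0; 0 0 -0.146 0 0 0 0"}}

```text
time: 12.9
ee_pos: [0.4664, -0.1995, 0.2033]
orientation: [-1.182, 2.911, -0.0]
contact_force: [-0.3, 0.4, -0.1]
width: 1.002
gripper_force: 0.0
```

>>> {"api": "carry_out", "payload": {"moves": "0 0 -0.146 0 0 0 0; 0 0 -0.146 0 0 0 0; 0 0 -0.146 0 0 0 0; 0 0 -0.146 0 0 0 0; 0 0 -0.146 0 0 0 0; 0 0 0 0 0 0 0"}}

```text
time: 13.5
ee_pos: [0.4664, -0.1995, 0.2033]
orientation: [-2.138, 2.301, 0.0]
contact_force: [-0.6, 0.6, -0.2]
width: 1.001
gripper_force: 0.0
```

Run:
```python
from h import *
plan((.4995,.205,.083))
```

```text
t 13.5 p [ 0.4664 -0.1995  0.2033] F [-0.6  0.6 -0.2] w 1.001 g 0.0 q [-0.57  0.2  -0.13  1.24  0.   -2.07]
toolz [ 0.  0. -1.] toolx ang -1.644
shift cm in current tool axes [-40.58  -0.34  12.03]
```

>>> {"api": "carry_out", "payload": {"moves": "0 0 0 -4.5 0 0 0; 0 0 0 -4.5 0 0 0; 0 0 0 -4.5 0 0 0; 0 0 0 -4.5 0 0 0; 0 0 0 -4.5 0 0 0; 0 0 0 -4.5 0 0 0; 0 0 0 -4.5 0 0 0; 0 0 0 -4.5 0 0 0; 0 0 0 -4.5 -0.3 0 0; 0 0 0 0 0 3 0; 0 0 0 0 0 2 0; 0 0 0 0 0 0 0"}}

```text
time: 14.7
ee_pos: [0.4985, 0.2043, 0.1508]
orientation: [2.13, -2.304, -0.004]
contact_force: [0.2, -0.3, 0.4]
width: 1.001
gripper_force: 0.0
```

Run:
```python
from h import *
plan((.4995,.205,.083))
t=[]
for n in ('side','top'):
    im=ctrl.capture(n); u,v=proj(n,(.5,.205,.12)).astype(int); t.append(cv2.resize(im[v-35:v+35,u-40:u+40],None,fx=5,fy=5,interpolation=cv2.INTER_CUBIC))
cv2.imwrite('pics/k.png',np.hstack(t))
```

```text
t 14.7 p [0.4985 0.2043 0.1508] F [ 0.2 -0.3  0.4] w 1.001 g 0.0 q [ 0.23  0.28 -0.16  1.14 -0.   -1.26]
toolz [-0.005 -0.001 -1.   ] toolx ang -1.649
shift cm in current tool axes [-0.09 -0.13  6.78]
```

View pics/k.png

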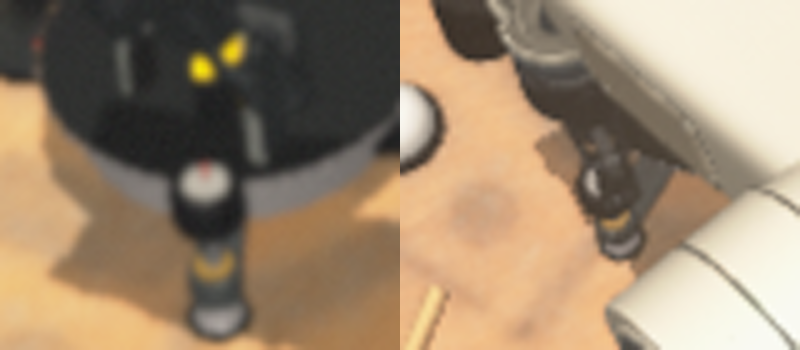

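The knob's white top is at side crop (205,183), about 1 px from the predicted spot, so it sits at about (0.498, 0.204), directly under the TCP. I'll descend and grip it.

>>> {"api": "carry_out", "payload": {"moves": "0 0 0 0 0 3 0; 0 0 0 0 0 2.8 0; 0 0 0 0 0 1 0; 0 0 0 0 0 0 0; 0 0 0 0 0 0 0.85; 0 0 0 0 0 0 0.85; 0 0 0 0 0 0 0.85; 0 0 0 0 0 0 0.85; 0 0 0 0 0 0 0.85; 0 0 0 0 0 0 0.85", "force": 50}}

```text
time: 15.8
ee_pos: [0.4994, 0.2043, 0.0866]
orientation: [-2.136, 2.303, 0.0]
contact_force: [-6.1, -0.0, 11.3]
width: 0.483
gripper_force: 50.0
```

>>> {"api": "carry_out", "payload": {"moves": "0 0 0 0 0.1 -0.2 0.85; 0 0 0.14 0 0 0 0.85; 0 0 0.14 0 0 0 0.85; 0 0 0.14 0 0 0 0.85; 0 0 0 0 0 0 0.85"}}

```text
time: 16.3
ee_pos: [0.4982, 0.2046, 0.0869]
orientation: [1.606, -2.699, -0.002]
contact_force: [-3.0, 4.7, -7.6]
width: 0.471
gripper_force: 56.5
```

>>> {"api": "carry_out", "payload": {"moves": "0 0 0.145 0 0 0.05 0.85; 0 0 0.145 0 0 0.05 0.85; 0 0 0.145 0 0 0 0.85; 0 0 0.145 0 0 0 0.85; 0 0 0.145 0 0 0 0.85; 0 0 0.145 0 0 0 0.85; 0 0 0.145 0 0 0 0.85; 0 0 0.145 0 0 0 0.85; 0 0 0 0 0 0 0.85"}}

```text
time: 17.2
ee_pos: [0.4969, 0.207, 0.0868]
orientation: [-0.13, -3.136, -0.008]
contact_force: [-10.9, 18.2, 4.4]
width: 0.473
gripper_force: 57.9
```

Run:
```python
from h import *
plan((.4985,.2045,.085))
```

```text
t 17.2 p [0.4969 0.207  0.0868] F [-10.9  18.2   4.4] w 0.473 g 57.9 q [ 0.24  0.32 -0.27  0.98  0.01  0.32]
toolz [-0.003  0.006 -1.   ] toolx ang 3.059
shift cm in current tool axes [-0.19 -0.24  0.17]
```

>>> {"api": "carry_out", "payload": {"moves": "0 0 0 0.2 0.3 0 0.85; 0 0 0.145 0 0 0 0.85; 0 0 0.145 0 0 0 0.85; 0 0 0.145 0 0 0 0.85; 0 0 0.145 0 0 0 0.85; 0 0 0.145 0 0 0 0.85; 0 0 0 0 0 0 0.85"}}

```text
time: 17.9
ee_pos: [0.4976, 0.209, 0.0868]
orientation: [-1.237, -2.887, -0.005]
contact_force: [-1.1, 10.8, -1.5]
width: 0.477
gripper_force: 57.1
```

Run:
```python
from h import *
plan((.4985,.2045,.085))
```

```text
t 17.9 p [0.4976 0.209  0.0868] F [-1.1 10.8 -1.5] w 0.477 g 57.1 q [ 0.24  0.32 -0.27  0.98  0.    1.05]
toolz [ 0.001  0.003 -1.   ] toolx ang 2.332
shift cm in current tool axes [-0.39 -0.24  0.18]
```

>>> {"api": "carry_out", "payload": {"moves": "0 0 0.148 0.1 0.1 0 0.85; 0 0 0.148 0 0 0 0.85; 0 0 0.148 0 0 0 0.85; 0 0 0.148 0 0 0 0.85; 0 0 0.148 0 0 0 0.85; 0 0 0.148 0 0 0 0.85; 0 0 0 0 0 0 0.85; 0 0 0 0 0 0 0; 0 0 0 0 0 0 0; 0 0 0 0 0 0 0; 0 0 0 0 0 0 0"}}

```text
time: 19.0
ee_pos: [0.4973, 0.2087, 0.0865]
orientation: [2.357, 2.077, 0.0]
contact_force: [-0.4, 0.2, 0.6]
width: 1.003
gripper_force: 0.0
```

Run:
```python
from h import *
plan((.47,-.2,.2))
```

```text
t 19.0 p [0.4973 0.2087 0.0865] F [-0.4  0.2  0.6] w 1.003 g 0.0 q [ 0.24  0.32 -0.27  0.98 -0.    1.94]
toolz [ 0. -0. -1.] toolx ang 1.445
shift cm in current tool axes [-40.88   2.44 -11.34]
```

>>> {"api": "carry_out", "payload": {"moves": "0 0 0 0 0 -4 0; 0 0 0 0 0 -4.5 0; 0 0 0 0 0 -3 0; 0 0 0 -4.5 0.3 0 0; 0 0 0 -4.5 0.3 0 0; 0 0 0 -4.5 0.3 0 0; 0 0 0 -4.5 0.3 0 0; 0 0 0 -4.5 0.3 0 0; 0 0 0 -4.5 0.3 0 0; 0 0 0 -4.5 0.3 0 0; 0 0 0 -4.5 0.3 0 0; 0 0 0 -4.5 0.3 0 0"}}

```text
time: 20.2
ee_pos: [0.4722, -0.1982, 0.2016]
orientation: [2.357, 2.076, 0.0]
contact_force: [0.5, -0.3, 0.0]
width: 1.003
gripper_force: 0.0
```

>>> {"api": "carry_out", "payload": {"moves": "0 0 0 0 0 0 0; 0 0 0 0 0 0 0; 0 0 0 0 0 0 0; 0 0 0 0 0 0 0; 0 0 0 0 0 0 0; 0 0 0 0 0 0 0; 0 0 0 0 0 0 0; 0 0 0 0 0 0 0; 0 0 0 0 0 0 0; 0 0 0 0 0 0 0; 0 0 0 0 0 0 0; 0 0 0 0 0 0 0"}}

```text
time: 21.4
ee_pos: [0.4727, -0.1964, 0.2013]
orientation: [-2.358, -2.076, -0.0]
contact_force: [-0.6, -0.5, -0.6]
width: 0.997
gripper_force: 0.0
```

Run:
```python
from h import *
look('b')
xs,o=prof('b',(.5995,.056),2.157)
for i in range(30,100,2): print(int(xs[i]),*[o[n][i].astype(int) for n in o])
```

```text
side 0.85 296.0 [273.6, 212.9] (array([0.6014, 0.0511, 2.1741]), np.float64(0.211))
top 0.86 316.0 [287.7, 192.0] (array([0.6   , 0.0561, 2.1553]), np.float64(0.116))
-30 [ 10 226 240] [108 233 248]
-28 [ 10 222 235] [107 232 248]
-26 [ 10 221 226] [ 99 217 235]
-24 [  9 224 212] [ 89 198 211]
-22 [  9 229 200] [ 85 191 185]
-20 [  9 234 186] [ 90 208 173]
-18 [  6 237 178] [ 99 232 177]
-16 [ 10 238 174] [105 241 185]
-14 [ 24 238 170] [106 240 187]
-12 [ 42 237 169] [ 97 227 173]
-10 [ 67 236 172] [ 85 206 153]
-8 [ 88 236 177] [ 83 200 148]
-6 [105 237 185] [ 90 210 162]
-4 [125 238 194] [110 226 183]
-2 [135 240 200] [144 238 203]
0 [138 241 203] [178 242 216]
2 [134 241 201] [190 244 225]
4 [121 241 196] [176 244 224]
6 [103 241 188] [149 239 213]
8 [ 85 240 180] [120 227 192]
10 [ 60 240 174] [ 95 209 167]
12 [ 40 241 173] [ 88 207 160]
14 [ 24 242 174] [ 94 221 168]
16 [ 13 242 173] [101 237 180]
18 [ 13 242 173] [108 247 192]
20 [ 17 237 178] [109 244 195]
22 [ 24 230 183] [101 227 181]
24 [ 29 223 195] [ 89 201 159]
26 [ 27 220 212] [ 81 181 160]
28 [ 20 221 228] [ 84 187 192]
30 [ 15 224 240] [ 94 207 226]
32 [ 11 228 243] [102 224 242]
34 [  9 232 245] [106 231 246]
36 [  9 234 246] [107 233 246]
38 [  9 234 245] [107 232 246]
```

View pics/look_b.png

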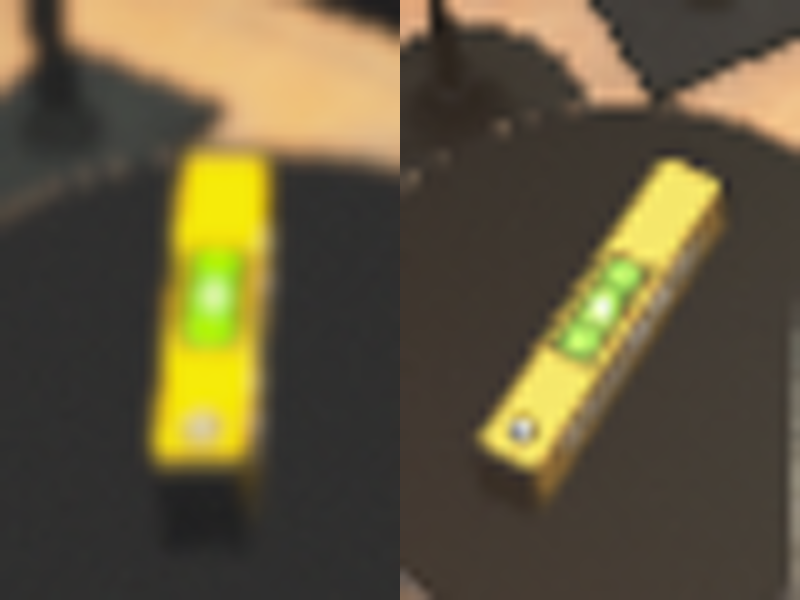

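The bubble is centred between the lines in both views: top crop (603,305), side crop (212,297), about 0.3 mm off. Next I close the gripper and press on the plain top on the far side of the vial, near the rear-feet line.

>>> {"api": "carry_out", "payload": {"moves": "0 0 -0.142 0 0 0 1; 0 0 -0.142 0 0 0 1; 0 0 -0.142 0 0 0 1; 0 0 -0.142 0 0 0 1; 0 0 -0.142 0 0 0 1; 0 0 0 0 0 0 1; 0 0 0 0 0 0 1; 0 0 0 0 0 0 1; 0 0 0 0 0 0 1", "force": 30}}

```text
time: 22.9
ee_pos: [0.4728, -0.1964, 0.2013]
orientation: [1.492, 2.765, 0.0]
contact_force: [-0.7, 0.1, -1.5]
width: 0.001
gripper_force: 0.0
```

Run:
```python
from h import *
plan((.622,.022,.120),2.157)
```

```text
t 22.9 p [ 0.4728 -0.1964  0.2013] F [-0.7  0.1 -1.5] w 0.001 g 0.0 q [-0.56  0.2  -0.13  1.24  0.    0.43]
toolz [ 0.  0. -1.] toolx ang 2.152
shift cm in current tool axes [10.06 24.46  8.13]
rz -0.005
```

>>> {"api": "carry_out", "payload": {"moves": "0 0 0 1.68 4.08 0 1; 0 0 0 1.68 4.08 0 1; 0 0 0 1.68 4.08 0 1; 0 0 0 1.68 4.08 0 1; 0 0 0 1.68 4.08 0 1; 0 0 0 1.68 4.08 0 1; 0 0 0 0 0 3 1; 0 0 0 0 0 3 1; 0 0 0 0 0 1.5 1; 0 0 0 0 0 0.7 1; 0 0 0 0 0 0.3 1; 0 0 0 0 0 0 1"}}

```text
time: 24.1
ee_pos: [0.6219, 0.0224, 0.1168]
orientation: [1.49, 2.765, 0.0]
contact_force: [0.1, -0.2, 0.5]
width: -0.001
gripper_force: 0.0
```

Run:
```python
from h import *
plan((.622,.022,.108),2.157)
```

```text
t 24.1 p [0.6219 0.0224 0.1168] F [ 0.1 -0.2  0.5] w -0.001 g 0.0 q [-0.1   0.43 -0.02  1.12  0.    0.89]
toolz [ 0.001 -0.    -1.   ] toolx ang 2.153
shift cm in current tool axes [-0.04 -0.01  0.88]
rz -0.004
```

>>> {"api": "carry_out", "payload": {"moves": "0 0 0 0 0 0.3 1; 0 0 0 0 0 0.2 1; 0 0 0 0 0 0.1 1; 0 0 0 0 0 0.1 1; 0 0 0 0 0 0 1; 0 0 0 0 0 0 1"}}

```text
time: 24.7
ee_pos: [0.6217, 0.0225, 0.1093]
orientation: [1.489, 2.766, 0.0]
contact_force: [0.5, -0.6, 0.5]
width: 0.004
gripper_force: 0.0
```

>>> {"api": "carry_out", "payload": {"moves": "0 0 0 0 0 0.1 1; 0 0 0 0 0 0 1; 0 0 0 0 0 0 1"}}

```text
time: 25.0
ee_pos: [0.6218, 0.0225, 0.1084]
orientation: [1.489, 2.766, 0.0]
contact_force: [0.5, -1.0, 1.8]
width: 0.001
gripper_force: 0.8
```

>>> {"api": "carry_out", "payload": {"moves": "0 0 0 0 0 0.1 1; 0 0 0 0 0 0.1 1; 0 0 0 0 0 0 1; 0 0 0 0 0 0 1"}}

```text
time: 25.4
ee_pos: [0.6219, 0.0226, 0.1083]
orientation: [1.488, 2.764, 0.002]
contact_force: [-5.1, 0.3, 16.0]
width: -0.002
gripper_force: 8.0
```

>>> {"api": "carry_out", "payload": {"moves": "0 0 0 0 0 -0.07 1; 0 0 0 0 0 0 1; 0 0 0 0 0 0 1; 0 0 0 0 0 0 1; 0 0 0 0 0 0 1; 0 0 0 0 0 0 1; 0 0 0 0 0 0 1; 0 0 0 0 0 0 1; 0 0 0 0 0 0 1; 0 0 0 0 0 0 1; 0 0 0 0 0 0 1; 0 0 0 0 0 0 1"}}

```text
time: 26.6
ee_pos: [0.6218, 0.0226, 0.1083]
orientation: [1.488, 2.765, 0.001]
contact_force: [-3.1, -0.0, 11.6]
width: -0.002
gripper_force: 5.5
```

>>> {"api": "carry_out", "payload": {"moves": "0 0 0 0 0 0 1; 0 0 0 0 0 0 1; 0 0 0 0 0 0 1; 0 0 0 0 0 0 1; 0 0 0 0 0 0 1; 0 0 0 0 0 0 1; 0 0 0 0 0 0 1; 0 0 0 0 0 0 1; 0 0 0 0 0 0 1; 0 0 0 0 0 0 1"}}

```text
time: 27.6
ee_pos: [0.6219, 0.0226, 0.1083]
orientation: [1.488, 2.765, 0.001]
contact_force: [-3.4, 0.6, 10.7]
width: -0.0
gripper_force: 5.5
```

Run:
```python
from h import *
plan((.622,.022,.108),2.157)
im=ctrl.capture('side'); np.save('pics/side_c.npy',im.astype(np.float32)); np.save('pics/top_c.npy',ctrl.capture('top').astype(np.float32))
u,v=uv0('side'); cv2.imwrite('pics/c3.png',cv2.resize(im[v:v+60,u:u+40],None,fx=10,fy=10,interpolation=cv2.INTER_CUBIC))
xs,o=prof('c',(.5995,.056),2.157)
for i in range(30,96,3): print(int(xs[i]),o['side'][i].astype(int))
```

```text
t 27.6 p [0.6219 0.0226 0.1083] F [-3.4  0.6 10.7] w -0.0 g 5.5 q [-0.1   0.44 -0.03  1.1   0.    0.89]
toolz [ 0.002 -0.    -1.   ] toolx ang 2.154
shift cm in current tool axes [-0.06 -0.02  0.03]
rz -0.003
-30 [ 34 140 179]
-27 [ 24 140 169]
-24 [ 16 147 150]
-21 [ 15 156 133]
-18 [ 13 164 119]
-15 [ 19 167 113]
-12 [ 30 165 111]
-9 [ 51 167 118]
-6 [ 69 174 130]
-3 [ 90 191 148]
0 [100 210 164]
3 [101 221 172]
6 [ 90 230 174]
9 [ 72 235 172]
12 [ 49 240 173]
15 [ 28 242 175]
18 [ 16 242 174]
21 [ 18 234 181]
24 [ 26 224 196]
27 [ 21 221 221]
30 [ 13 224 241]
33 [ 10 231 244]
```

View pics/c3.png

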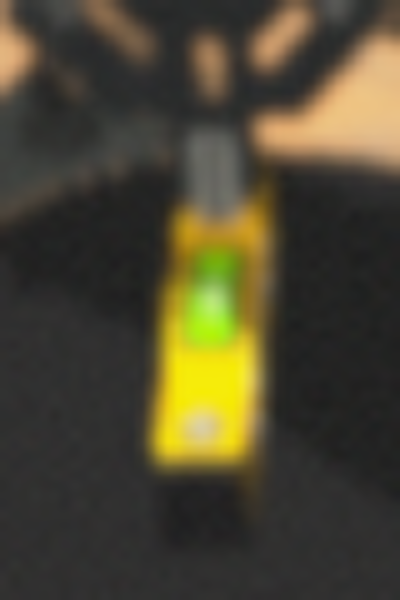

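The fingertips press on the plain top behind the vial with 10.7 N. The bubble is still centred at crop (212,298), and the level hasn't moved.

```bash
python3 -c "
from workcell import ctrl
print(ctrl.job_done())"
```

```text
the job is handed in; nothing more can be done
None
```

I levelled the griddle by turning the foot knob about 3.2 rad clockwise, and handed the job in pressing the level onto the plate with about 11 N. The bubble was still between the lines, and as far as I could see nothing else on the counter had been disturbed.

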